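# Pump up the pressure sprayer

## Robot

A 6-joint arm with a two-finger parallel gripper is mounted at the origin on the work surface; the furniture and walls round the work are solid. World frame = base frame: x ahead of the robot, y to its left, z up, the work surface at z = 0. Lengths are in m, angles in rad, forces in N, time in s.
With the tool pointing down it reaches from about 0.35 to 0.975 m from the base axis. Payload 4.9 kg.
Tool frame: the origin (TCP) lies at the very end of the fingers, on their centre line; the grasp point (between the pads) lies 19 mm behind it; z points along the fingers, y is the line along which they close (so a half turn about z gives the same grasp; the last joint's range is limited). The gripper opens to 85 mm and grips with 20 to 120 N. Pads are 22 mm wide; open, the fingers measure 114 mm over their backs; the gripper's body (76 mm by 85 mm) begins 54 mm behind the grasp point. The pads swing forward as they close: fully open they stand 13 mm farther back than shut.
Start: joints at [1.221, 0.053, 1.613, -0, 1.476, -0.119], TCP at [0.143, 0.608, 0.231] pointing down, gripper open.
Joint ranges: [-3.01, 3.01], [-1.01, 2.22], [0.06, 2.58], [-1.02, 4.17], [0.09, 2.62], [-3.14, 3.14]. Speed limits (rad/s): [2.57, 2.57, 3.14, 3.14, 3.14, 3.14].

## Interface

Orientations are given as a rotation vector (axis times angle).
In Python, from station import ctrl, imaging gives the robot as it stands.
- The arm moves only by the tool play_rows, never from a script. Its argument "series" is a list of rows, each a list of 3 entries, a list of its own where there are three numbers: the opening, from 0 (shut) to 1 (fully open), then the shift along the tool's x, y, z each as a share of 0.05 m, from -1 to 1, then the turn, a rotation vector about the tool's x, y, z each as a share of 8 degrees, from -1 to 1. In form: [[grip, [dx, dy, dz], [ax, ay, az]], ...]. A call has 1 to 8 rows; each row shifts and turns the commanded pose from where the row before left it, along the tool's axes as they then stand; what a row does not reach is not made up. A row lasts 1/8 s, in which the tool goes at most 62.5 mm and 10.7 degrees, less where a joint would pass 70% of its speed; a pose out of reach is approached as far as the arm can. A call with a number of a shift or a turn outside -1 to 1 is refused whole. A call with a gripper value outside its range is refused whole. The fingers move at their own pace and stop on an object; "force" is the grip in N (left out, the last holds). Time passes only in rows, so rows that do not move let the fingers close. It gives the time, the measured TCP pose, the force, the opening and the grip force at its end, in the units of the state.
- ctrl.get_obs(): the state, without advancing time (a new reading comes with each control period).
- imaging.get_image(name): name is "side" or "top" or "wrist"; returns a dict with "color" (420x560x3 uint8, blue, green, red), "fx", "fy", "cx", "cy" (pixels), "extrinsics" (4x4, takes a point from world to camera coordinates); the wrist camera has in their place "hand_eye" (4x4, takes a point from camera to tool coordinates, whose origin is the TCP and whose axes are the flange's). Camera axes: x right, y down, z forward; pixel columns grow to the right and rows downward; lengths in m; the calibration is good to about 2 mm. A picture is of the moment at which its call begins: read the wrist's pose just before it. There is no depth.
- ctrl.finish_job(): hands the job in; it is judged then, once.
The state is a dict: "t": time; "q": joint angles; "dq": joint speeds; "effort": joint torques, N m; "tool_pos": TCP position; "tool_rot": TCP orientation; "contact_force": force on the tool from outside, world axes, zero at the start; "wrist_torque": the same for the moment, N m; "opening": finger opening in m; "grip_force": force on a finger pad.
Only numpy, scipy, OpenCV 4.12 (cv2) and the standard library are available. Lean on these libraries where they do the work, as an engineer would, in place of code of your own. Each camera call takes 0.05 s, during which the arm holds its last target. There are 200 camera calls.

## Task

Get the pressure sprayer ready for damping the mosaic: its shut-off lever has been left standing up, so press the lever down flat to shut the nozzle, then press the pump knob down and let it spring right back, stroke after stroke, until the pressure pin at the side of the head stands fully out, and leave the knob up. Only press: the sprayer must stay standing where it is, never lifted, shoved or tipped, the pin must rise by pumping alone without being touched, and the other things on the bench are left alone.

Things in the scene. Friction and masses are not known exactly. Their poses are not given: they have to be found in the camera images.
- sprayer: loose hand-pump sprayer, about 1 kg, 250 mm tall: white round bottle 120 mm across, ribbed black collar, grey head, black pump knob on top. Origin: centre of its underside, z up. In its frame the nozzle arm (brass nozzle, end 97 mm from the axis, height 184) and the lever point to -x, the boss of the pressure pin to +y. Pressing down within 55 mm of the axis cannot tip it, nor 15 N on the lever
- pump (a joint): travel of the pump knob in m: 0 = up, 0.024 = pressed right down, growing as it goes down. A spring drives it back up by itself; pressing takes about 4 N at the top and 10 to 12 N at the bottom, where it meets a hard stop
- pump_top (a point): centre of the pump knob's flat top, on the sprayer's axis, at height 250 mm when up and 226 mm when down (moves with the knob). The knob is black, round, 50 mm across with a 40 mm flat top, 18 mm high
- lever (a joint): angle of the shut-off lever in rad: 0 = standing up at 52 degrees (nozzle open), 0.9 = folded down flat along the nozzle arm (nozzle shut); it starts between 0 and 0.2, and stays where it is left (stiff hinge, about 0.5 to 1 N at the tip), with a hard stop at 0.9
- lever_tip (a point): middle of the rounded free end of the shut-off lever, a steel paddle 15 mm wide, 44 long, 3 thick (tip 6), hinged 42 mm from the sprayer's axis at height 200, pointing outward over the nozzle arm. The tip is 69 mm from the axis at height 234 at joint 0, and 85 mm from the axis at height 200 when flat
- pin (a joint): how far the pressure pin stands out, m: 0 sunk, about 0.020 fully out. With the lever up it sinks back after each stroke; with the lever flat a full stroke (knob down 22 mm or more, then right up) raises it by 0.005 for good, a half one (13 mm or more) by 0.0025, a shorter one not at all: about 4 full strokes. More strokes do no harm and raise it no further
- pin_top (a point): top of the pressure pin, a plain steel pin 9 mm thick standing upright in the boss at the side of the head, 50 mm from the sprayer's axis (sprayer frame +y); its top is 194 mm above the bench when sunk and 214 mm when fully out, always below the knob's top
- glue_bottle: bystander: loose white glue bottle with a red nozzle cap, 58 mm across, 173 mm tall; origin at the centre of its underside
- mixing_cup: bystander: loose white plastic cup, 71 mm across and tall; origin at the centre of its underside
- masking_tape: bystander: loose roll of masking tape lying flat, 107 mm across, 25 mm high; origin at the centre of its underside
- tweezers: bystander: loose steel tweezers, 146 mm long, lying flat; origin under their middle

How it is judged:
By the outcome, as a careful person would: the job done as asked, in the order asked, and still so for the second after the job is handed in, with the robot touching nothing.
It also fails if it takes over 38 s, if anything falls off the work surface, if the arm or the gripper's body presses on something with over 40 N, if the wrist force passes 120 N, or if a joint passes its speed limit or range.

## Working session

There is one attempt and no reset: what is moved stays moved. The work goes in short steps, Python scripts to look and compute and a tool call to move; the robot and the scene stay as the last step left them, time stands still between calls to the robot, and variables do not carry over. Pictures are saved under pics/ and viewed, at most 10 in all, crops included, and the job is handed in when it is done.

Besides the shell and the picture viewer there is one more tool, called after ">>>" as name(argument=value, ...), one argument or row to a line, values as JSON. play_rows: Moves the arm, as the interface text tells. Shift numbers are shares of 0.05 m and turn numbers shares of 8 degrees, none past 1 either way. Its arguments: {"type":"object","properties":{"series":{"type":"array"},"force":{"type":"number"}},"required":["series"]}

```bash
mkdir -p pics
python3 - <<'E'
from station import ctrl, imaging
import cv2,numpy as np
o=ctrl.get_obs();print({k:np.round(o[k],3) for k in('t','tool_pos','tool_rot','contact_force','opening')})
for n in('side','top'):
    d=imaging.get_image(n);cv2.imwrite(f'pics/{n}0.png',d['color']);np.savez(f'{n}.npz',**d)
    print(n,d['fx'],d['cx'],d['cy'],np.round(d['extrinsics'],3).tolist())
E
```

```text
{'t': np.float64(0.0), 'tool_pos': array([0.143, 0.608, 0.23 ]), 'tool_rot': array([-3.62e-01, -3.12e+00,  3.00e-03]), 'contact_force': array([-0.485, -0.161, -0.079]), 'opening': np.float64(0.085)}
side 454.63487422513174 283.3302092009505 210.95120491802632 [[-0.979, -0.205, 0.001, 0.476], [-0.096, 0.453, -0.886, 0.193], [0.181, -0.868, -0.463, 0.985], [0.0, 0.0, 0.0, 1.0]]
top 483.0762672550234 290.3127077781111 209.15853671580052 [[0.019, -1.0, -0.001, -0.002], [-0.988, -0.019, -0.15, 0.517], [0.15, 0.003, -0.989, 1.355], [0.0, 0.0, 0.0, 1.0]]
```

View pics/side0.png

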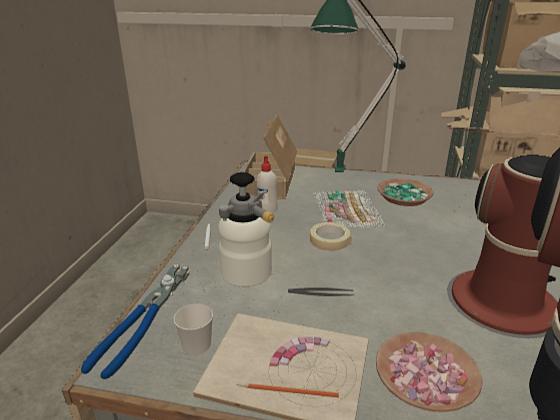

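View pics/top0.png

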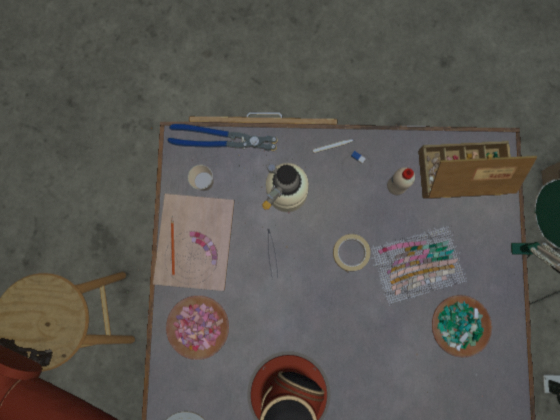

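The sprayer is at side (245,225) and top (288,185), with the knob at top (287,178) and the brass nozzle at (267,205). I'll enlarge both views.

```bash
cat > h.py <<'E'
import numpy as np,cv2
def ray(d,u,v,z):
    E=d['extrinsics'];R=E[:3,:3];t=E[:3,3];c=-R.T@t
    r=R.T@np.array([(u-d['cx'])/d['fx'],(v-d['cy'])/d['fy'],1]);return c+r*(z-c[2])/r[2]
def proj(d,p):
    E=d['extrinsics'];q=E[:3,:3]@p+E[:3,3];return np.array([d['fx']*q[0]/q[2]+d['cx'],d['fy']*q[1]/q[2]+d['cy']])
E
python3 - <<'E'
import numpy as np,cv2
from h import *
s=dict(np.load('side.npz'));t=dict(np.load('top.npz'))
a=cv2.resize(s['color'][165:290,205:285],None,fx=4.8,fy=4.8,interpolation=cv2.INTER_CUBIC)
b=cv2.resize(t['color'][155:225,255:320],None,fx=6,fy=6,interpolation=cv2.INTER_CUBIC)
im=np.zeros((600,800,3),np.uint8);im[:a.shape[0],:a.shape[1]]=a[:600];im[:b.shape[0],400:400+b.shape[1]]=b
cv2.imwrite('pics/crop.png',im)
print(ray(t,287,178,.25),ray(s,242,178,.25),ray(t,267,205,.184),ray(s,268,216,.184))
E
```

```text
[0.56245139 0.01639982 0.25      ] [0.56768901 0.03242085 0.25      ] [0.50457208 0.06743957 0.184     ] [0.50552459 0.06409248 0.184     ]
```

View pics/crop.png

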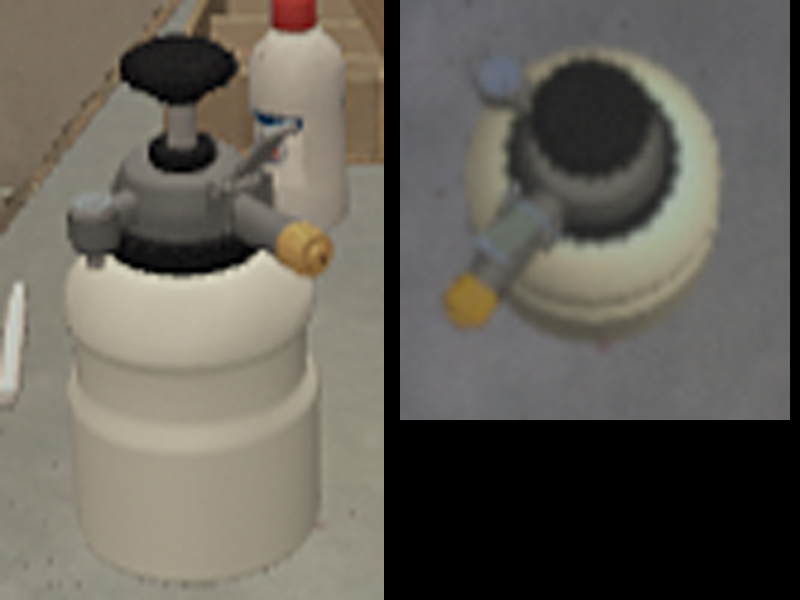

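The knob's top centre is at top (288.3,174.7) and side (242,177.5). The lever tip is at top (270,196) and side (266.5,191), standing up above the nozzle arm. The pin boss is at top (272,167.5).

Run:
```python
import numpy as np,cv2
from h import *
from scipy.spatial.transform import Rotation as Ro
from scipy.optimize import least_squares
s=dict(np.load('side.npz'));t=dict(np.load('top.npz'))
def tri(a,b):
    f=lambda p:np.r_[proj(t,p)-a,proj(s,p)-b]
    r=least_squares(f,[.55,.03,.2]);return r.x.round(4),r.fun.round(1)
print('knob',ray(t,288.3,174.7,.25),ray(s,242,177.5,.25),tri((288.3,174.7),(242,177.5)))
print('tip',tri((270,196),(266.5,191)))
print('noz',tri((267,205),(268.5,216.5)))
print('pin',ray(t,272.2,167.5,.194))
# cap/brass masks
h=cv2.cvtColor(t['color'],cv2.COLOR_BGR2GRAY)
m=(h[155:200,270:305]<50).astype(np.uint8);n,l,st,c=cv2.connectedComponentsWithStats(m);i=1+st[1:,4].argmax();print(st[i]+[270,155,0,0,0],c[i]+[270,155])
from station import ctrl
o=ctrl.get_obs();print(Ro.from_rotvec(o['tool_rot']).as_matrix().round(3))
```

```text
knob [0.57084166 0.01335672 0.25      ] [0.56842935 0.02990998 0.25      ] (array([0.5731, 0.0135, 0.2426]), array([-0. , -0.2,  0.2,  0. ]))
tip (array([0.5133, 0.0569, 0.2374]), array([ 0.3,  2.2, -1.8, -0.3]))
noz (array([0.504 , 0.0673, 0.1848]), array([ 0. ,  0.2, -0.1, -0. ]))
pin [0.60178902 0.05603166 0.194     ]
[273 165  24  20 301] [285.61461794 174.59800664]
[[-0.973  0.229 -0.001]
 [ 0.229  0.973 -0.002]
 [ 0.    -0.002 -1.   ]]
```

>>> play_rows(
  series=[
    [0, [0, 0, -0.9], [0, 0, 0]],
    [0, [-0.3, -0.3, -0.9], [0, 0, 0]],
    [0, [-0.7, -0.65, 0], [0, 0, 0]],
    [0, [-0.7, -0.65, 0], [0, 0, 0]],
    [0, [-0.7, -0.65, 0], [0, 0, 0]],
    [0, [-0.7, -0.65, 0], [0, 0, 0]],
    [0, [-0.7, -0.65, 0], [0, 0, 0]],
    [0, [-0.7, -0.65, 0], [0, 0, 0]],
  ],
  force=40,
)

```text
t: 1.1
tool_pos: [0.3144, 0.351, 0.3208]
tool_rot: [-0.361, -3.12, 0.001]
contact_force: [0.5, 0.2, -0.1]
opening: -0.0
grip_force: 0.0
```

>>> play_rows(
  series=[
    [0, [-0.7, -0.65, 0], [0, 0, 0]],
    [0, [-0.7, -0.65, 0], [0, 0, 0]],
    [0, [-0.7, -0.65, 0], [0, 0, 0]],
    [0, [-0.7, -0.65, 0], [0, 0, 0]],
    [0, [-0.7, -0.6, 0], [0, 0, 0]],
    [0, [0, 0, 0], [0, 0, 0]],
    [0, [0, 0, 0], [0, 0, 0]],
  ],
)

```text
t: 1.98
tool_pos: [0.4474, 0.1569, 0.3209]
tool_rot: [-0.362, -3.12, -0.0]
contact_force: [0.0, 1.3, 0.0]
opening: -0.0
grip_force: 0.0
```

Run:
```python
from station import ctrl, imaging
import cv2,numpy as np
o=ctrl.get_obs();print({k:np.round(o[k],4) for k in('t','tool_pos','tool_rot','contact_force','opening')})
d=imaging.get_image('wrist');cv2.imwrite('pics/w1.png',d['color']);np.savez('w1.npz',**d,p=o['tool_pos'],r=o['tool_rot'])
print(d['fx'],np.round(d['hand_eye'],3).tolist())
```

```text
{'t': np.float64(1.975), 'tool_pos': array([0.4474, 0.1569, 0.3209]), 'tool_rot': array([-3.6200e-01, -3.1196e+00, -2.0000e-04]), 'contact_force': array([0.033 , 1.3378, 0.0432]), 'opening': np.float64(-0.0)}
320.52620928056507 [[-0.0, -0.962, -0.272, 0.069], [1.0, -0.0, -0.001, -0.0], [0.001, -0.272, 0.962, -0.143], [0.0, 0.0, 0.0, 1.0]]
```

View pics/w1.png

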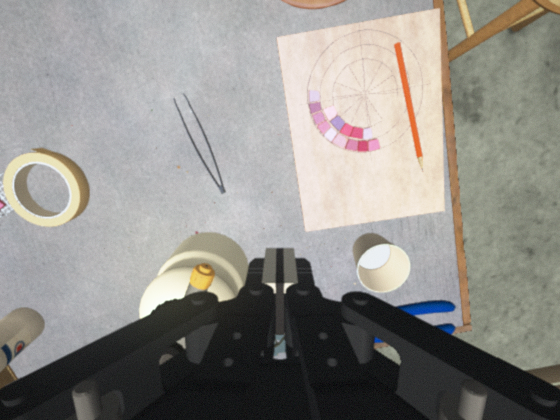

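The wrist view shows the brass nozzle at (203,275), with the rest of the sprayer hidden by the gripper. From above the knob, the camera should see the lever.

>>> play_rows(
  series=[
    [0, [-0.62, -0.44, 0], [0, 0, 0]],
    [0, [-0.62, -0.44, 0], [0, 0, 0]],
    [0, [-0.62, -0.44, 0], [0, 0, 0]],
    [0, [-0.62, -0.44, 0], [0, 0, 0]],
    [0, [-0.58, -0.46, 0], [0, 0, 0]],
    [0, [0, 0, 0], [0, 0, 0]],
    [0, [0, 0, 0], [0, 0, 0]],
  ],
)

```text
t: 2.9
tool_pos: [0.5708, 0.015, 0.3212]
tool_rot: [-0.359, -3.12, -0.001]
contact_force: [-0.0, 0.2, -0.9]
opening: 0.0001
grip_force: 0.0
```

Run:
```python
from station import ctrl, imaging
import cv2,numpy as np
o=ctrl.get_obs();print({k:np.round(o[k],4) for k in('t','tool_pos','tool_rot','contact_force','opening')})
d=imaging.get_image('wrist');cv2.imwrite('pics/w2.png',d['color']);np.savez('w2.npz',**d,p=o['tool_pos'],r=o['tool_rot'])
```

```text
{'t': np.float64(2.9), 'tool_pos': array([0.5708, 0.015 , 0.3212]), 'tool_rot': array([-3.5930e-01, -3.1205e+00, -6.0000e-04]), 'contact_force': array([-0.0297,  0.2499, -0.897 ]), 'opening': np.float64(0.0001)}
```

View pics/w2.png

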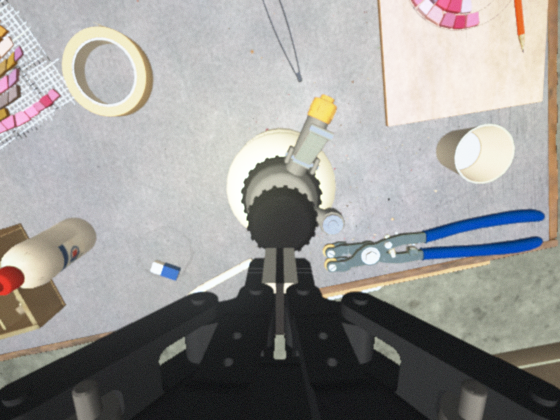

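The wrist view shows the knob centred at about (282,218), the lever from the hinge at (305,160) to the tip at (323,132), the nozzle end at (322,101) and the pin boss at (332,217).

```bash
cat >> h.py <<'E'
from scipy.spatial.transform import Rotation as Ro
def wr(d,u,v,z):
    T=np.eye(4);T[:3,:3]=Ro.from_rotvec(d['r']).as_matrix();T[:3,3]=d['p'];M=T@d['hand_eye']
    r=M[:3,:3]@np.array([(u-d['cx'])/d['fx'],(v-d['cy'])/d['fy'],1]);return M[:3,3]+r*(z-M[2,3])/r[2]
E
python3 - <<'E'
from h import *
d=dict(np.load('w2.npz'))
K=wr(d,282,218,.25)
for n,a in dict(knob=(282,218,.25),tipc=(323,132,.232),noz=(322,101,.186),pin=(332,217,.194),hinge=(303,162,.2)).items():
    p=wr(d,*a);q=p-K;print(n,p.round(4),'r',np.hypot(q[0],q[1]).round(4),'az',np.degrees(np.arctan2(q[1],q[0])).round(1))
b=cv2.resize(d['color'][80:260,210:370],None,fx=3.3,fy=3.3,interpolation=cv2.INTER_CUBIC);cv2.imwrite('pics/w2c.png',b)
E
```

```text
knob [0.5699 0.0167 0.25  ] r 0.0 az 0.0
tipc [0.5201 0.0581 0.232 ] r 0.0648 az 140.3
noz [0.4986 0.0675 0.186 ] r 0.0876 az 144.5
pin [0.5963 0.0563 0.194 ] r 0.0476 az 56.4
hinge [0.5422 0.0412 0.2   ] r 0.0371 az 138.5
```

View pics/w2c.png

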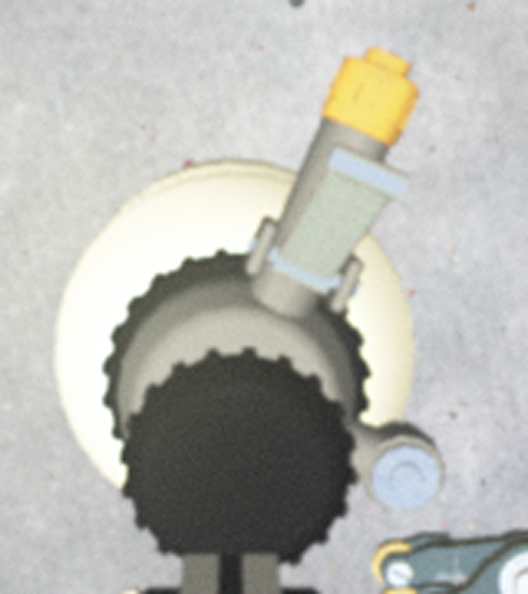

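>>> play_rows(
  series=[
    [0, [0.68, 0.31, 0], [0, 0, 0]],
    [0, [0.68, 0.31, 0], [0, 0, 0]],
    [0, [0, 0, 0.5], [0, 0, 0]],
    [0, [0, 0, 0.5], [0, 0, 0]],
    [0, [0, 0, 0.5], [0, 0, 0]],
    [0, [0, 0, 0], [0, 0, 0]],
  ],
)

```text
t: 3.7
tool_pos: [0.5103, 0.0605, 0.2441]
tool_rot: [-0.359, -3.117, 0.0]
contact_force: [-0.2, -0.1, -0.8]
opening: 0.0002
grip_force: 0.0
```

>>> play_rows(
  series=[
    [0, [0.02, 0.01, 0.11], [0, 0, 0]],
    [0, [0.02, 0.01, 0.11], [0, 0, 0]],
    [0, [0.03, 0.01, 0.11], [0, 0, 0]],
    [0, [0.03, 0.01, 0.11], [0, 0, 0]],
    [0, [0.03, 0.01, 0.1], [0, 0, 0]],
    [0, [0.03, 0.01, 0.1], [0, 0, 0]],
    [0, [0, 0, 0], [0, 0, 0]],
  ],
)

```text
t: 4.58
tool_pos: [0.5047, 0.0641, 0.2135]
tool_rot: [-0.362, -3.12, 0.0]
contact_force: [-0.8, 0.9, -0.0]
opening: -0.0001
grip_force: 0.0
```

>>> play_rows(
  series=[
    [0, [0.01, 0.0, 0.06], [0, 0, 0]],
    [0, [0.01, 0.0, 0.06], [0, 0, 0]],
    [0, [0, 0, 0.05], [0, 0, 0]],
    [0, [0, 0, 0], [0, 0, 0]],
    [0, [0, 0, 0], [0, 0, 0]],
  ],
)

```text
t: 5.2
tool_pos: [0.5041, 0.0643, 0.2057]
tool_rot: [-0.362, -3.121, 0.0]
contact_force: [0.2, 0.4, -0.3]
opening: -0.0
grip_force: 0.0
```

>>> play_rows(
  series=[
    [0, [0, 0, 0.03], [0, 0, 0]],
    [0, [0, 0, 0], [0, 0, 0]],
  ],
)

```text
t: 5.45
tool_pos: [0.5042, 0.0644, 0.2045]
tool_rot: [0.362, 3.12, -0.0]
contact_force: [-0.1, 0.0, 0.1]
opening: 0.0004
grip_force: 0.3
```

>>> play_rows(
  series=[
    [0, [0, 0, 0.03], [0, 0, 0]],
    [0, [0, 0, 0], [0, 0, 0]],
  ],
)

```text
t: 5.7
tool_pos: [0.5043, 0.0644, 0.2041]
tool_rot: [0.362, 3.12, 0.0]
contact_force: [-2.5, -0.2, 5.6]
opening: 0.0
grip_force: 2.8
```

>>> play_rows(
  series=[
    [0, [0, 0, 0.02], [0, 0, 0]],
    [0, [0, 0, 0], [0, 0, 0]],
  ],
)

```text
t: 5.95
tool_pos: [0.5044, 0.0645, 0.2039]
tool_rot: [0.361, 3.12, 0.0]
contact_force: [-4.2, -0.3, 9.3]
opening: 0.0002
grip_force: 4.3
```

>>> play_rows(
  series=[
    [0, [0, 0, -0.4], [0, 0, 0]],
    [0, [0, 0, -0.9], [0, 0, 0]],
    [0, [0, 0, -0.9], [0, 0, 0]],
    [0, [-0.5, -0.22, -0.1], [0, 0, 0]],
    [0, [-0.5, -0.22, 0], [0, 0, 0]],
    [0, [-0.5, -0.22, 0], [0, 0, 0]],
    [0, [0, 0, 0], [0, 0, 0]],
    [0, [0, 0, 0], [0, 0, 0]],
  ],
)

```text
t: 6.95
tool_pos: [0.5692, 0.0154, 0.3171]
tool_rot: [-0.362, -3.12, -0.0]
contact_force: [0.0, 0.1, 0.3]
opening: 0.0002
grip_force: 0.0
```

Run:
```python
from station import ctrl, imaging
import cv2,numpy as np
from h import *
o=ctrl.get_obs();print({k:np.round(o[k],4) for k in('t','tool_pos','tool_rot')})
d=imaging.get_image('wrist');d.update(p=o['tool_pos'],r=o['tool_rot']);np.savez('w3.npz',**d)
cv2.imwrite('pics/w3c.png',cv2.resize(d['color'][80:260,210:370],None,fx=3.3,fy=3.3,interpolation=cv2.INTER_CUBIC))
```

```text
{'t': np.float64(6.95), 'tool_pos': array([0.5692, 0.0154, 0.3171]), 'tool_rot': array([-3.6160e-01, -3.1205e+00, -4.0000e-04])}
```

View pics/w3c.png

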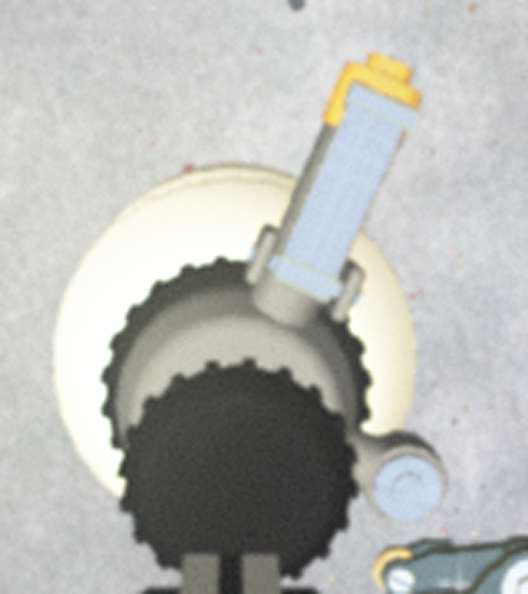

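The lever now lies flat along the arm, with its tip at crop (385,105), and the sprayer hasn't moved. Next I'll pump.

>>> play_rows(
  series=[
    [0, [0, 0, 0.6], [0, 0, 0]],
    [0, [0, 0, 0.6], [0, 0, 0]],
    [0, [0, 0, 0], [0, 0, 0]],
    [0, [0, 0, 0.2], [0, 0, 0]],
    [0, [0, 0, 0.2], [0, 0, 0]],
    [0, [0, 0, 0.15], [0, 0, 0]],
    [0, [0, 0, 0], [0, 0, 0]],
  ],
)

```text
t: 7.88
tool_pos: [0.5704, 0.0153, 0.2322]
tool_rot: [0.361, 3.118, 0.001]
contact_force: [-1.9, 1.0, 8.5]
opening: 0.0002
grip_force: 4.2
```

>>> play_rows(
  series=[
    [0, [0, 0, 0.12], [0, 0, 0]],
    [0, [0, 0, 0.04], [0, 0, 0]],
    [0, [0, 0, 0], [0, 0, 0]],
  ],
)

```text
t: 8.25
tool_pos: [0.5708, 0.0153, 0.226]
tool_rot: [0.361, 3.116, 0.001]
contact_force: [-5.1, 1.0, 12.5]
opening: 0.0
grip_force: 6.1
```

>>> play_rows(
  series=[
    [0, [0, 0, -0.3], [0, 0, 0]],
    [0, [0, 0, -0.4], [0, 0, 0]],
    [0, [0, 0, 0], [0, 0, 0]],
    [0, [0, 0, 0.22], [0, 0, 0]],
    [0, [0, 0, 0.22], [0, 0, 0]],
    [0, [0, 0, 0.22], [0, 0, 0]],
    [0, [0, 0, 0.06], [0, 0, 0]],
    [0, [0, 0, 0], [0, 0, 0]],
  ],
)

```text
t: 9.25
tool_pos: [0.5708, 0.0149, 0.2259]
tool_rot: [0.361, 3.116, -0.0]
contact_force: [-8.3, 1.1, 24.8]
opening: -0.0
grip_force: 12.4
```

>>> play_rows(
  series=[
    [0, [0, 0, -0.3], [0, 0, 0]],
    [0, [0, 0, -0.4], [0, 0, 0]],
    [0, [0, 0, 0], [0, 0, 0]],
    [0, [0, 0, 0], [0, 0, 0]],
  ],
)

```text
t: 9.75
tool_pos: [0.5684, 0.0152, 0.2528]
tool_rot: [-0.361, -3.117, 0.0]
contact_force: [-1.1, 0.4, 0.9]
opening: 0.0004
grip_force: 0.0
```

>>> play_rows(
  series=[
    [0, [0, 0, -0.12], [0, 0, 0]],
    [0, [0, 0, 0], [0, 0, 0]],
    [0, [0, 0, 0.26], [0, 0, 0]],
    [0, [0, 0, 0.26], [0, 0, 0]],
    [0, [0, 0, 0.24], [0, 0, 0]],
    [0, [0, 0, 0.04], [0, 0, 0]],
    [0, [0, 0, 0], [0, 0, 0]],
  ],
)

```text
t: 10.62
tool_pos: [0.5706, 0.015, 0.2259]
tool_rot: [0.361, 3.117, -0.0]
contact_force: [-5.8, 0.4, 17.2]
opening: -0.0001
grip_force: 9.3
```

>>> play_rows(
  series=[
    [0, [0, 0, -0.4], [0, 0, 0]],
    [0, [0, 0, -0.4], [0, 0, 0]],
    [0, [0, 0, 0], [0, 0, 0]],
    [0, [0, 0, 0.26], [0, 0, 0]],
    [0, [0, 0, 0.26], [0, 0, 0]],
    [0, [0, 0, 0.24], [0, 0, 0]],
    [0, [0, 0, 0.04], [0, 0, 0]],
    [0, [0, 0, 0], [0, 0, 0]],
  ],
)

```text
t: 11.62
tool_pos: [0.5703, 0.015, 0.2259]
tool_rot: [0.361, 3.118, -0.0]
contact_force: [-7.7, 0.4, 23.3]
opening: 0.0002
grip_force: 11.7
```

>>> play_rows(
  series=[
    [0, [0, 0, -0.4], [0, 0, 0]],
    [0, [0, 0, -0.42], [0, 0, 0]],
    [0, [0, 0, 0], [0, 0, 0]],
    [0, [0, 0, 0.26], [0, 0, 0]],
    [0, [0, 0, 0.26], [0, 0, 0]],
    [0, [0, 0, 0.24], [0, 0, 0]],
    [0, [0, 0, 0.04], [0, 0, 0]],
    [0, [0, 0, 0], [0, 0, 0]],
  ],
)

```text
t: 12.62
tool_pos: [0.5699, 0.015, 0.226]
tool_rot: [0.361, 3.119, -0.0]
contact_force: [-6.9, 1.1, 20.6]
opening: 0.0002
grip_force: 10.4
```

>>> play_rows(
  series=[
    [0, [0, 0, -0.4], [0, 0, 0]],
    [0, [0, 0, -0.42], [0, 0, 0]],
    [0, [0, 0, 0], [0, 0, 0]],
    [0, [0, 0, 0.26], [0, 0, 0]],
    [0, [0, 0, 0.26], [0, 0, 0]],
    [0, [0, 0, 0.24], [0, 0, 0]],
    [0, [0, 0, 0.04], [0, 0, 0]],
    [0, [0, 0, 0], [0, 0, 0]],
  ],
)

```text
t: 13.62
tool_pos: [0.5697, 0.0151, 0.226]
tool_rot: [0.361, 3.12, -0.0]
contact_force: [-6.9, 0.2, 17.4]
opening: 0.0
grip_force: 8.8
```

>>> play_rows(
  series=[
    [0, [0, 0, -0.4], [0, 0, 0]],
    [0, [0, 0, -0.4], [0, 0, 0]],
    [0, [0, 0, -0.8], [0, 0, 0]],
    [0, [0, 0, -0.4], [0, 0, 0]],
    [0, [0, 0, 0], [0, 0, 0]],
    [0, [0, 0, 0], [0, 0, 0]],
  ],
)

```text
t: 14.38
tool_pos: [0.5688, 0.0152, 0.321]
tool_rot: [-0.361, -3.117, 0.0]
contact_force: [0.1, -0.7, -0.7]
opening: 0.0001
grip_force: 0.0
```

Run:
```python
from station import ctrl, imaging
import cv2,numpy as np
o=ctrl.get_obs();print({k:np.round(o[k],4) for k in('t','tool_pos','tool_rot')})
d=imaging.get_image('wrist');s=imaging.get_image('side')
a=cv2.resize(d['color'][80:260,210:370],None,fx=2.5,fy=2.5,interpolation=cv2.INTER_CUBIC)
b=cv2.resize(s['color'][155:290,205:285],None,fx=4.4,fy=4.4,interpolation=cv2.INTER_CUBIC)
im=np.zeros((600,780,3),np.uint8);im[:a.shape[0],:400]=a;im[:b.shape[0],410:410+b.shape[1]]=b
cv2.imwrite('pics/f.png',im)
```

```text
{'t': np.float64(14.375), 'tool_pos': array([0.5688, 0.0152, 0.321 ]), 'tool_rot': array([-3.6140e-01, -3.1173e+00,  1.0000e-04])}
```

View pics/f.png

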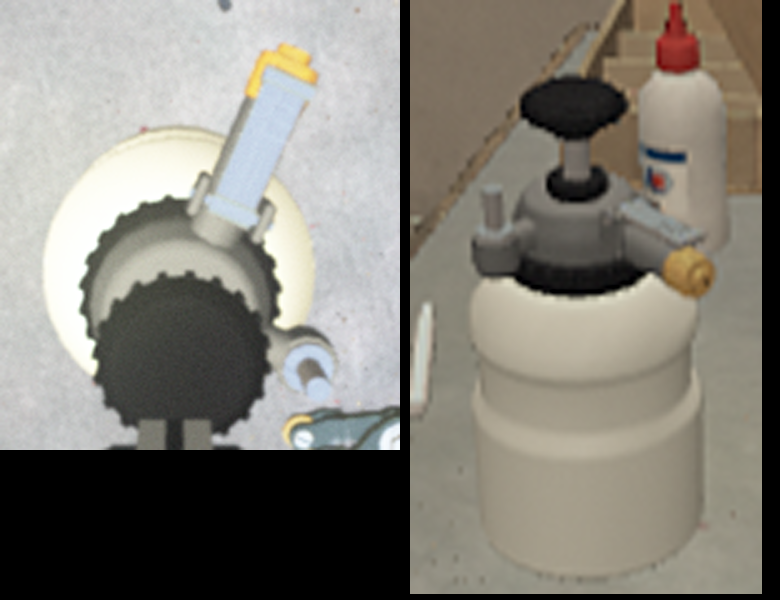

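The picture shows the lever flat, the knob up at (575,105), the pin standing out at (492,205), and the sprayer still in place. From its length against the 50 mm knob, the pin is out by about 20 mm, so it is fully out after six full strokes.

```bash
python3 -c "
from station import ctrl
print(ctrl.finish_job())"
```

```text
the job is handed in; nothing more can be done
None
```

I pressed the lever flat, then pumped six full strokes until the pressure pin stood fully out, left the knob up with the sprayer still in place, and handed the job in at about 14.4 s.

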